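# Show the leaking battery cell to the inspection camera

### The arm

A 6-joint arm with a two-finger parallel gripper is mounted at the origin on the work surface. World frame = base frame: x ahead of the robot, y to its left, z up, the work surface at z = 0. Lengths are in m, angles in rad, forces in N, time in s.
With the tool pointing down it reaches from about 0.35 to 0.85 m from the base axis. Payload 8.1 kg.
Tool frame: the origin (TCP) lies at the very end of the fingers, on their centre line; the grasp point (between the pads) lies 19 mm behind it; z points along the fingers, y is the line along which they close (so a half turn about z gives the same grasp; the last joint's range is limited). The gripper opens to 93 mm and grips with 3 to 60 N. Pads are 15 mm wide; open, the fingers measure 128 mm over their backs; the gripper's body (75 mm by 188 mm) begins 65 mm behind the grasp point.
Start: joints at [-1.428, 0.13, 1.488, -0, 1.523, -0.085], TCP at [0.136, -0.584, 0.185] pointing down, gripper open.
Joint ranges: [-2.96, 2.96], [-0.89, 2.26], [0.02, 2.5], [-1.34, 4.48], [0, 2.73], [-2.66, 2.66]. Speed limits (rad/s): [2.39, 2.39, 2.79, 3.14, 3.14, 3.14].

### API

Orientations are given as a rotation vector (axis times angle).
In Python, from plant import robot gives the robot as it stands. The module is installed in compiled form; this text tells all that it offers.
- The arm moves only by the tool play_rows, never from a script. Its argument "increments" is text: rows parted by semicolons, each of 5 numbers parted by spaces: the shift along the tool's x, y, z in mm, then the turn about the tool's z in degrees, then the closure, from -1 (fully open) to 1 (shut). In form: dx dy dz yaw claw; .... A call has 1 to 20 rows; each row is the pose to reach, as a shift and turn from the pose commanded when the call began, along the tool's axes at that moment; what a row does not reach only later rows make up. A row lasts 1/10 s, in which the tool goes at most 50 mm and 8.59 degrees, less where a joint would pass 70% of its speed; a pose out of reach is approached as far as the arm can. A call with a gripper value outside its range is refused whole. The fingers move at their own pace and stop on an object; "force" is the grip in N (left out, the last holds). Time passes only in rows, so rows that repeat a pose let the fingers close. It gives the time, the measured TCP pose, the force, the opening and the grip force at its end, in the units of the state.
- robot.read_state(): the state, without advancing time (a new reading comes with each control period).
- robot.read_camera(name): name is "side" or "top"; returns the picture (400x640x3 uint8, blue, green, red); there is no depth.
- robot.calibration(name): a dict with "vertical_fov" (degrees; the focal length in pixels is half the picture's height over the tangent of half this angle, whatever the lens; pixels are square), "cx", "cy" (the principal point, pixels), "D" ([k1, k2, p1, p2, k3] as OpenCV has them; the pictures are not rectified), "rvec" (rotation vector, rad) and "tvec" (3), from world to camera coordinates, as OpenCV has them. Camera axes: x right, y down, z forward; pixel columns grow to the right and rows downward; lengths in m; the calibration is good to about 2 mm. A picture is of the moment at which its call begins. calibration takes no time and is no camera call.
- robot.close_job(): hands the job in; it is judged then, once.
Trained networks look in the newest picture that a camera, given by its name, has taken for a name from the list of things; names that differ only in an ending like _2 or _b are one class to them, and where a whole thing is asked for, a point or a joint stands for the part that bears it (a point fixed in the world has none). Each returns a list of dicts, best first, with "conf" (0 to 1); they miss things now and then, are a little off and sometimes report something else, mostly with a low value. They report only what shows in the picture. A call takes as long as a camera call. They do not tell look-alikes from the thing itself.
- robot.recognise(camera, query): "centre" ([x, y, z] in m, in world coordinates, good to about 4 mm: the middle of the surface that is visible of it).
- robot.regions_of(camera, query): "pixels" (400x640 bool, what is visible of it).
- robot.landmark_of(camera, query): "centre" ([x, y, z] in m, in world coordinates, good to about 4 mm: a listed point, or the origin of a listed thing).
The state is a dict: "t": time; "q": joint angles; "dq": joint speeds; "joint_torque": joint torques, N m; "tool_pos": TCP position; "orientation": TCP orientation; "force": force on the tool from outside, world axes, zero at the start; "wrist_torque": the same for the moment, N m; "opening": finger opening in m; "gripper_force": force on a finger pad.
Only numpy, scipy, OpenCV 4.12 (cv2) and the standard library are available. Lean on these libraries where they do the work, as an engineer would, in place of code of your own. Each camera call takes 0.05 s, during which the arm holds its last target. There are 200 camera calls.

### The job

One of the two battery cells in the open bay of the green radio has leaked: take that one out and hold it up in front of the inspection camera, lying level in the air at the height of the lens, with its turquoise-crusted end looking straight into the lens and that end face right above the yellow line on the camera's foot. Leave the sound cell in its bay and the tools, saucer and dial knob where they lie; finish while still holding the leaking cell there, motionless, in the gripper.

Things in the scene. Friction and masses are not known exactly. Their poses are not given: they have to be found in the camera images.
- leaky: Leaking D cell: cylinder 33 mm in diameter, 61 mm long, about 0.14 kg, orange with a black band near its nub end and a bright turquoise crust round its flat end. Origin: its middle. x axis: along the cylinder to the brass nub (1.5 mm high); crusted end at x = -30.5 mm. Lies level in either place of the bay, crust towards the radio's -y, middle 63.5 mm above the bench. Any roll about x will do.
- stained_end (a point): Centre of the leaking cell's crusted flat end face (axes as leaky).
- nub_end (a point): Centre of the leaking cell's other end face, where the brass nub is (axes as leaky).
- good: The sound D cell: same size and colours without the crust, lying in line with the leaking one in the other place of the bay, middles about 66 mm apart. Origin in its middle, x axis towards its nub. It must stay where it is.
- radio: Green plastic radio lying on its face, fixed, battery bay upwards: x from -62 to +108 mm, y +-140 mm, 51 mm high. Origin: on the bench under the middle of the bay. A thin aerial lies along its far (+x) edge, top at 58 mm; a carrying handle lies beyond that edge, low.
- bay (a point): Middle of the cell seat, 47 mm above the bench (axes as radio). Bay 114 (x) by 146 mm (y), floor 40 mm above the bench. The cells lie end to end along y at y = about -33 and +33 mm on a seat 31 mm wide with ridges to 50 mm, standing 29 mm proud of the casing, free along both long sides, and lift straight out. End blocks at y = +-67 mm, 30 mm wide, reach 61 mm above the bench.
- flap (a joint): Hinge of the battery flap, a green tray-shaped cover 120 by 150 by 36 mm on the casing's -x edge: 0 shut over the bay, 2.4 to 2.8 rad at the start, swung open towards the radio's -x side, where it stays by friction. Its edge is up to 140 mm above the bench, beyond x = -63 mm of the radio. It need not be moved.
- stand: Inspection camera on a fixed stand. Origin: on the bench under the middle of the yellow line. x axis: level, from the line to the camera; the lens looks along -x, 150 mm above the bench. Grey foot plate 90 mm wide, x = -60 to +155 mm, 6 mm thick, yellow line across it at x = 0. Barrel 39 mm thick from x = 80 mm (lens) to 160 mm, top at 170 mm; column at x = 125 mm. Nothing else above the plate.
- view (a point): The point in the air where the centre of the crusted end face belongs: 150 mm straight above the middle of the yellow line, 80 mm in front of the lens, on its optical axis (axes as stand: the cell's nub must then lie on the -x side).
- lens (a point): Centre of the front of the camera's lens (axes as stand).
- screwdriver: Red-handled screwdriver lying on the bench, about 0.2 m long, along x. Not to be moved.
- pliers: Steel needle-nose pliers lying on the bench, 180 mm long along x, 13 mm high. Not to be moved.
- saucer: White saucer with screws in it, 124 mm across, 16 mm high; origin under its middle. Not to be moved.
- dial: Black loose dial knob lying on the bench, 40 mm across and 18 mm high; origin under its middle. Not to be moved.
Things that resemble listed ones, but are neither listed nor needed, are in the scene too. What is shaped like the leaky but blue or purple is not meant.

How it is judged:
By the outcome, as a careful person would: the job done as asked, in the order asked, and still so for the second after the job is handed in, while the arm keeps its last pose, push and grip.
It also fails if it takes over 35 s, if anything falls off the work surface, if the arm or the gripper's body presses on something with over 40 N, if the wrist force passes 120 N, or if a joint passes its speed limit or range.

## Working session

There is one attempt and no reset: what is moved stays moved. The work goes in short steps, Python scripts to look and compute and a tool call to move; the robot and the scene stay as the last step left them, time stands still between calls to the robot, and variables do not carry over. Pictures are saved under pics/ and viewed, at most 10 in all, crops included, and the job is handed in when it is done.

Besides the shell and the picture viewer there is one more tool, called after "Emit:" as name(argument=value, ...) on one line, values as JSON. play_rows: Moves the arm, as the interface text tells. Its arguments: {"type":"object","properties":{"increments":{"type":"string"},"force":{"type":"number"}},"required":["increments"]}

```bash
mkdir -p pics; cat > h.py <<'E'
from plant import robot
import numpy as np, cv2
def cal(n):
    c=robot.calibration(n); f=200/np.tan(np.radians(c["vertical_fov"])/2)
    K=np.array([[f,0,c["cx"]],[0,f,c["cy"]],[0,0,1.]]); return K,np.array(c["D"],float),np.array(c["rvec"],float),np.array(c["tvec"],float)
def proj(n,P):
    K,D,r,t=cal(n); return cv2.projectPoints(np.array(P,float).reshape(-1,1,3),r,t,K,D)[0].reshape(-1,2)
def ray(n,uv,z):
    K,D,r,t=cal(n); p=cv2.undistortPoints(np.array(uv,float).reshape(-1,1,2),K,D).reshape(-1,2)
    R=cv2.Rodrigues(r)[0]; o=-R.T@t; d=np.c_[p,np.ones(len(p))]@R
    return o+d*((z-o[2])/d[:,2])[:,None]
E
python3 - <<'E'
from h import *
for n in("top","side"):
    cv2.imwrite(f"pics/{n}0.png",robot.read_camera(n))
    K,D,r,t=cal(n); print(n,K[0,0],-cv2.Rodrigues(r)[0].T@t)
    for q in("leaky","stained_end","nub_end","good","radio","bay","stand","view","lens"):
        print(q,[(np.round(d["centre"],3),round(d["conf"],2)) for d in robot.landmark_of(n,q)[:3]])
s=robot.read_state();print(s["t"],s["tool_pos"],s["orientation"])
E
```

```text
top 396.145653630281 [0.4333335  0.07731083 1.06137686]
leaky [(array([0.619, 0.013, 0.017]), 0.86), (array([0.548, 0.282, 0.066]), 0.84), (array([0.404, 0.447, 0.02 ]), 0.71)]
stained_end [(array([0.386, 0.424, 0.017]), 0.79), (array([0.552, 0.027, 0.014]), 0.78), (array([0.55 , 0.253, 0.065]), 0.69)]
nub_end [(array([0.547, 0.314, 0.061]), 0.86), (array([0.262, 0.349, 0.023]), 0.8), (array([0.55 , 0.213, 0.061]), 0.69)]
good [(array([0.55 , 0.21 , 0.064]), 0.55)]
radio [(array([ 0.549,  0.248, -0.   ]), 0.85), (array([ 0.548, -0.17 ,  0.15 ]), 0.31)]
bay [(array([0.55 , 0.251, 0.046]), 0.84)]
stand [(array([ 0.546, -0.169, -0.001]), 0.69), (array([0.547, 0.285, 0.065]), 0.57)]
view [(array([ 0.546, -0.169,  0.153]), 0.61)]
lens [(array([ 0.614, -0.205,  0.156]), 0.77)]
side 434.3422698785816 [0.38098641 0.96081413 0.73941222]
leaky [(array([0.404, 0.451, 0.017]), 0.92), (array([0.283, 0.324, 0.02 ]), 0.87), (array([0.518, 0.023, 0.017]), 0.66)]
stained_end [(array([0.383, 0.423, 0.016]), 0.86), (array([ 0.6  , -0.01 ,  0.017]), 0.74), (array([0.302, 0.298, 0.014]), 0.65)]
nub_end [(array([0.425, 0.476, 0.017]), 0.92), (array([0.55 , 0.314, 0.062]), 0.85), (array([0.489, 0.022, 0.018]), 0.76)]
good []
radio [(array([ 0.548,  0.245, -0.   ]), 0.61)]
bay [(array([0.552, 0.248, 0.049]), 0.59)]
stand [(array([ 0.545, -0.172,  0.001]), 0.59)]
view [(array([0.555, 0.251, 0.065]), 0.54)]
lens [(array([ 0.613, -0.203,  0.15 ]), 0.8)]
1.0 [ 0.13553339 -0.58452796  0.18537788] [3.12115647e+00 3.57007695e-01 3.21081908e-05]
```

View pics/top0.png

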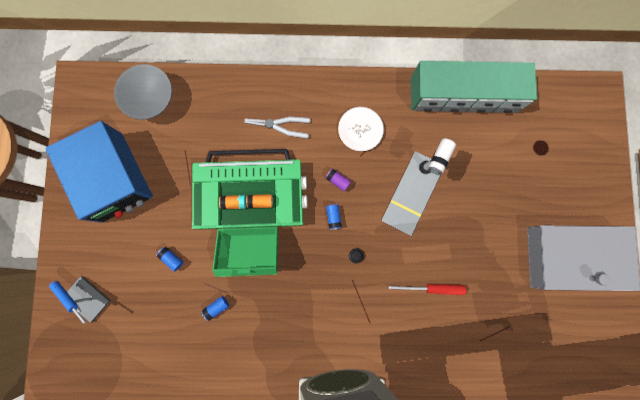

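View pics/side0.png

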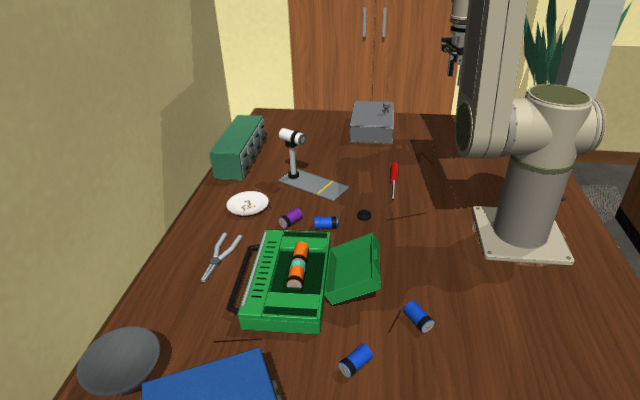

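```bash
python3 - <<'E'
from h import *
p=proj("top",[[.548,.248,.06]])[0].astype(int);print(p)
im=cv2.imread("pics/top0.png");c=im[max(0,p[1]-60):p[1]+60,max(0,p[0]-80):p[0]+80]
q=proj("top",[[.546,-.17,.0]])[0].astype(int);print(q)
d=im[max(0,q[1]-60):q[1]+60,max(0,q[0]-80):q[0]+80]
cv2.imwrite("pics/crop.png",np.vstack([cv2.resize(x,(400,300),interpolation=cv2.INTER_CUBIC) for x in(c,d)]))
E
```

```text
[245 203]
[404 208]
```

View pics/crop.png

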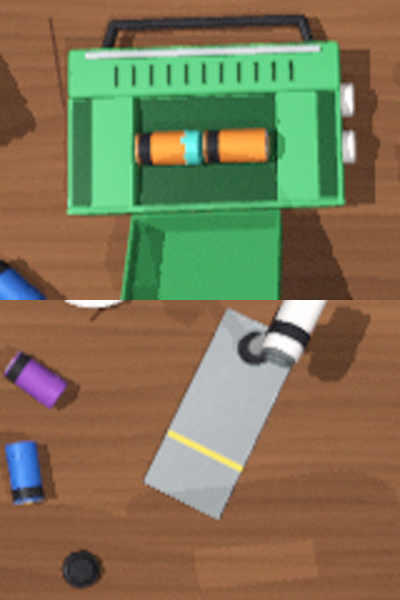

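The picture shows two orange cells in the bay. The left one at (233,202) has turquoise at its right end, about (243,202), so it is the leaking one. The one at (260,201) has no crust and is the sound cell. Look-alikes, all to be ignored: blue at (334,216), (170,259), (216,307) and (62,297), and purple at (339,180). The crop confirms the choice. The stand's line is at (406,208) and its lens at about (437,165).

```bash
python3 - <<'E'
from h import *
for n in("top","side"):
    im=cv2.imread(f"pics/{n}0.png");hsv=cv2.cvtColor(im,cv2.COLOR_BGR2HSV)
    def near(P,r):
        m=np.zeros(im.shape[:2],np.uint8);p=proj(n,[P])[0];cv2.circle(m,(int(p[0]),int(p[1])),r,255,-1);return m
    def line(m,z):
        v,u=np.nonzero(m);W=ray(n,np.c_[u,v],z)[:,:2];c=W.mean(0);U,S,V=np.linalg.svd(W-c);a=(W-c)@V[0];b=(W-c)@V[1]
        return len(u),c.round(4),((a.max()+a.min())/2*V[0]+c).round(4),np.ptp(a).round(4),np.ptp(b).round(4),np.degrees(np.arctan2(V[0][1],V[0][0])).round(1)
    print(n,"yellow",line(cv2.inRange(hsv,(20,90,100),(35,255,255))&near([.546,-.17,.006],40),.006))
    B=near([.548,.25,.065],50)
    tq=cv2.inRange(hsv,(80,80,90),(100,255,255))&B; orr=cv2.inRange(hsv,(5,150,120),(20,255,255))&B
    print("turq",line(tq,.072)); 
    k,l,st,ce=cv2.connectedComponentsWithStats(orr)
    for i in range(1,k):
        if st[i,4]>20: print("orange",line((l==i),.072))
    m=robot.regions_of(n,"stand")
    if m:
        g=(cv2.inRange(hsv,(0,0,110),(179,50,190))>0)&(near([.555,-.18,.006],70)>0)
        k,l,st,ce=cv2.connectedComponentsWithStats(g.astype(np.uint8));i=1+st[1:,4].argmax()
        c,v=cv2.findContours((l==i).astype(np.uint8),0,2)[0][0],0
        r=cv2.boxPoints(cv2.minAreaRect(ray(n,c.reshape(-1,2),.006)[:,:2].astype(np.float32)));print("plate",r.round(4).tolist())
    for q in("view","lens","stand","leaky","stained_end","nub_end"):
        print(q,[(np.round(d["centre"],3),round(d["conf"],2)) for d in robot.landmark_of(n,q)[:4]])
E
```

```text
top yellow (74, array([ 0.5467, -0.1731]), array([ 0.547 , -0.1726]), np.float64(0.0885), np.float64(0.0051), np.float64(-116.1))
turq (95, array([0.5516, 0.2559]), array([0.5514, 0.2558]), np.float64(0.0339), np.float64(0.018), np.float64(-173.8))
orange (248, array([0.5535, 0.2074]), array([0.5535, 0.2069]), np.float64(0.0478), np.float64(0.0329), np.float64(90.9))
orange (167, array([0.5494, 0.2825]), array([0.5485, 0.2816]), np.float64(0.0431), np.float64(0.0403), np.float64(-132.3))
plate [[0.531499981880188, -0.2167000025510788], [0.6643000245094299, -0.28299999237060547], [0.7060999870300293, -0.19930000603199005], [0.5734000205993652, -0.13300000131130219]]
view [(array([ 0.546, -0.169,  0.153]), 0.61)]
lens [(array([ 0.614, -0.205,  0.156]), 0.77)]
stand [(array([ 0.546, -0.169, -0.001]), 0.69), (array([0.547, 0.285, 0.065]), 0.57)]
leaky [(array([0.619, 0.013, 0.017]), 0.86), (array([0.548, 0.282, 0.066]), 0.84), (array([0.404, 0.447, 0.02 ]), 0.71), (array([0.282, 0.327, 0.016]), 0.7)]
stained_end [(array([0.386, 0.424, 0.017]), 0.79), (array([0.552, 0.027, 0.014]), 0.78),
[... 831 characters left out ...]
973487854, -0.1988999992609024], [0.5705000162124634, -0.1324000060558319]]
view [(array([0.555, 0.251, 0.065]), 0.54)]
lens [(array([ 0.613, -0.203,  0.15 ]), 0.8)]
stand [(array([ 0.545, -0.172,  0.001]), 0.59)]
leaky [(array([0.404, 0.451, 0.017]), 0.92), (array([0.283, 0.324, 0.02 ]), 0.87), (array([0.518, 0.023, 0.017]), 0.66), (array([0.549, 0.283, 0.064]), 0.59)]
stained_end [(array([0.383, 0.423, 0.016]), 0.86), (array([ 0.6  , -0.01 ,  0.017]), 0.74), (array([0.302, 0.298, 0.014]), 0.65), (array([0.555, 0.249, 0.065]), 0.62)]
nub_end [(array([0.425, 0.476, 0.017]), 0.92), (array([0.55 , 0.314, 0.062]), 0.85), (array([0.489, 0.022, 0.018]), 0.76), (array([0.639, 0.04 , 0.015]), 0.7)]
```

Emit:
play_rows(increments="375 -360 -15 -45 -0.3;375 -360 -15 -45 -0.3;375 -360 -15 -45 -0.3;375 -360 -15 -45 -0.3;375 -360 -15 -45 -0.3;375 -360 -15 -45 -0.3;375 -360 -15 -45 -0.3;375 -360 -15 -45 -0.3;375 -360 -15 -45 -0.3;375 -360 -15 -45 -0.3;598 -752 -15 -80 -0.3;598 -752 -15 -80 -0.3;598 -752 -15 -80 -0.3;598 -752 -15 -80 -0.3;598 -752 -15 -80 -0.3;598 -752 -15 -80 -0.3;598 -752 -15 -80 -0.3;598 -752 -15 -80 -0.3;598 -752 -15 -80 -0.3;598 -752 -15 -80 -0.3", force=30)

```text
t: 3.7
tool_pos: [0.5482, 0.2873, 0.1998]
orientation: [-2.158, -2.282, -0.001]
force: [0.9, 0.2, 0.4]
opening: 0.0607
gripper_force: 0.0
```

```bash
cat > chk.py <<'E'
from h import *
import sys
c=np.array(eval(sys.argv[1]))
ims=[]
for n in("side","top"):
    im=robot.read_camera(n);p=proj(n,[c])[0].astype(int);p=np.clip(p,[80,60],[560,340])
    ims.append(cv2.resize(im[p[1]-60:p[1]+60,p[0]-80:p[0]+80],(400,300),interpolation=cv2.INTER_CUBIC))
cv2.imwrite(f"pics/{sys.argv[2]}.png",np.hstack(ims))
for q in("leaky","stained_end","nub_end"):
    print(q,[[(np.round(d["centre"],3),round(d["conf"],2)) for d in robot.landmark_of(n,q) if np.linalg.norm(np.array(d["centre"])-c)<.1] for n in("top","side")])
s=robot.read_state();print({k:np.round(s[k],4) for k in("t","tool_pos","orientation","force","opening","gripper_force")})
E
python3 chk.py "[.548,.283,.07]" hov
```

```text
leaky [[(array([0.547, 0.28 , 0.062]), 0.88)], [(array([0.551, 0.282, 0.065]), 0.83)]]
stained_end [[(array([0.549, 0.254, 0.065]), 0.76)], [(array([0.554, 0.25 , 0.064]), 0.66)]]
nub_end [[(array([0.547, 0.316, 0.061]), 0.68)], [(array([0.549, 0.312, 0.064]), 0.61)]]
{'t': np.float64(4.1), 'tool_pos': array([0.5483, 0.2819, 0.2007]), 'orientation': array([2.1629e+00, 2.2780e+00, 3.0000e-04]), 'force': array([-0.1894, -0.3715, -0.5057]), 'opening': np.float64(0.0604), 'gripper_force': np.float64(0.0)}
```

View pics/hov.png

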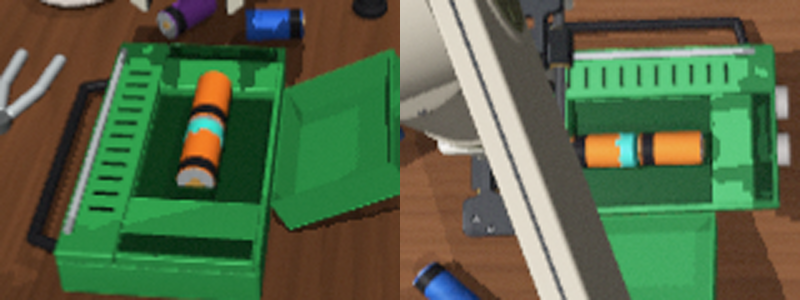

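The picture shows the cells undisturbed: the leaking cell, with turquoise, is nearer the side camera, and the gripper is above it. Descending.

Emit:
play_rows(increments="0 0 40 0 -0.3;0 0 75 0 -0.3;0 0 105 0 -0.3;0 0 125 0 -0.3;0 0 137 0 -0.3;0 0 145 0 -0.3;0 0 150 0 -0.3;0 0 150 0 -0.3;0 0 150 0 -0.3;0 0 150 0 0.6;0 0 150 0 0.6;0 0 150 0 0.6;0 0 150 0 0.6;0 0 150 0 0.6;0 0 150 0 0.6", force=30)

```text
t: 5.6
tool_pos: [0.5482, 0.2831, 0.0503]
orientation: [-2.161, -2.28, 0.0]
force: [0.6, -1.0, 1.0]
opening: 0.0201
gripper_force: 0.0
```

```bash
python3 chk.py "[.548,.283,.07]" grip
```

```text
leaky [[], [(array([0.546, 0.284, 0.068]), 0.71)]]
stained_end [[(array([0.548, 0.252, 0.067]), 0.45), (array([0.547, 0.25 , 0.046]), 0.35)], [(array([0.554, 0.252, 0.066]), 0.63)]]
nub_end [[], [(array([0.55 , 0.311, 0.064]), 0.52)]]
{'t': np.float64(6.0), 'tool_pos': array([0.5482, 0.2831, 0.0503]), 'orientation': array([-2.1615, -2.2798,  0.    ]), 'force': array([-0.7709,  0.2553, -0.0762]), 'opening': np.float64(0.0185), 'gripper_force': np.float64(0.0)}
```

View pics/grip.png

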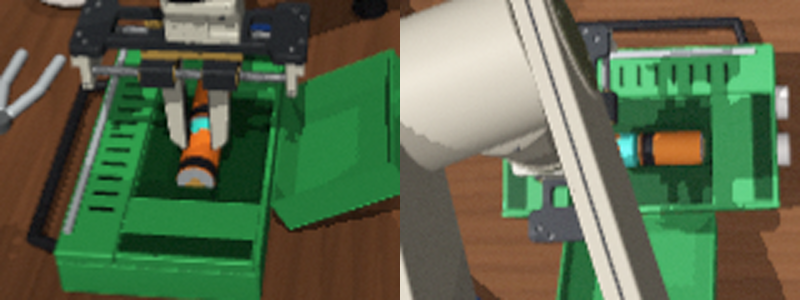

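```bash
python3 - <<'E'
from h import *
im=robot.read_camera("side");p=proj("side",[[.548,.283,.075]])[0].astype(int);print(p)
c=im[p[1]-38:p[1]+37,p[0]-50:p[0]+50].copy();c=cv2.resize(c,(800,600),interpolation=cv2.INTER_CUBIC)
for P in([.548,.283,.0503],[.5575,.283,.0503],[.539,.283,.0503],[.548,.283,.08]):
    q=(proj("side",[P])[0]-p+[50,38])*8; cv2.circle(c,tuple(int(x) for x in q),4,(255,0,255),-1)
cv2.imwrite("pics/z.png",c)
s=robot.read_state();print(s["opening"],s["gripper_force"],s["t"])
E
```

```text
[295 272]
0.018600051228612354 0.0 6.05
```

View pics/z.png

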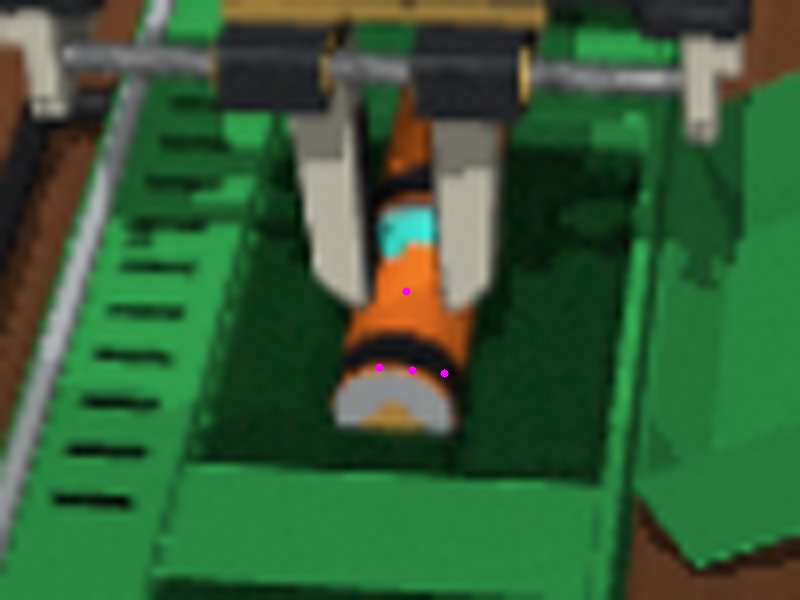

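The zoom shows the two fingertips at about (365,305) and (445,310), on the cell's upper flanks. That is well above where the reported TCP projects, about (412,370). I'll check whether the arm really is higher than reported.

```bash
python3 - <<'E'
from h import *
print(proj("side",[[.1355,-.5845,.1854],[.1355,-.5845,.2134]]))
im=cv2.imread("pics/side0.png");c=im[0:100,420:500].copy();c=cv2.resize(c,(480,600),interpolation=cv2.INTER_CUBIC)
a=.2278
for z,col in((.1854,(255,0,255)),(.2134,(0,255,0))):
  for s in(-1,0,1):
    q=(proj("side",[[.1355+s*.0465*np.sin(a),-.5845-s*.0465*np.cos(a),z]])[0]-[420,0])*6;cv2.circle(c,tuple(int(x) for x in q),4,col,-1)
cv2.imwrite("pics/z0.png",c)
E
```

```text
[[452.77704525  89.58948246]
 [453.85678024  82.02118015]]
```

View pics/z0.png

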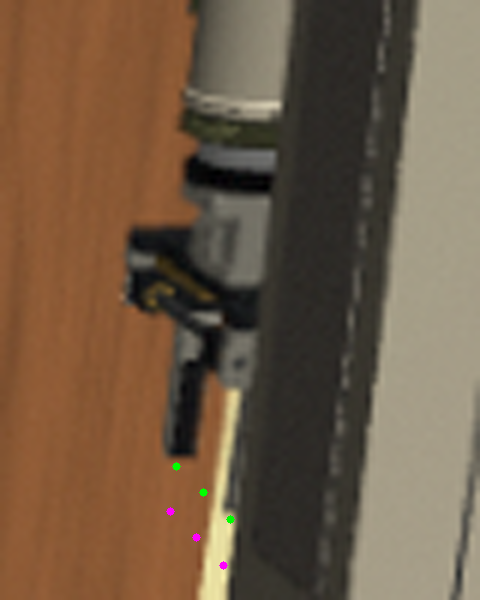

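The start picture agrees: the real fingertips sit about 30 mm higher than the reported TCP. So I open, go about 26 mm lower, and look again.

Emit:
play_rows(increments="0 0 0 0 -0.3;0 0 0 0 -0.3;0 0 0 0 -0.3;0 0 0 0 -0.3;0 0 6 0 -0.3;0 0 12 0 -0.3;0 0 17 0 -0.3;0 0 22 0 -0.3;0 0 26 0 -0.3;0 0 26 0 -0.3;0 0 26 0 -0.3")

```text
t: 7.15
tool_pos: [0.5482, 0.2831, 0.0242]
orientation: [-2.161, -2.28, 0.0]
force: [-0.7, 0.5, -0.7]
opening: 0.0607
gripper_force: 0.0
```

```bash
python3 - <<'E'
from h import *
im=robot.read_camera("side");p=proj("side",[[.548,.283,.075]])[0].astype(int)
c=im[p[1]-38:p[1]+37,p[0]-50:p[0]+50].copy();c=cv2.resize(c,(800,600),interpolation=cv2.INTER_CUBIC)
s=robot.read_state();tp=s["tool_pos"];print(tp,s["force"],s["opening"])
for dz,col in((0,(255,0,255)),(.028,(255,255,0))):
  for o in(-1,1):
   for y in(-.0075,.0075):
    q=(proj("side",[tp+[o*.03,y,dz]])[0]-p+[50,38])*8; cv2.circle(c,tuple(int(x) for x in q),4,col,-1)
cv2.imwrite("pics/z2.png",c)
E
```

```text
[0.54840045 0.2831951  0.02453717] [0.03481144 0.19177521 0.35629093] 0.06057686409750828
```

View pics/z2.png

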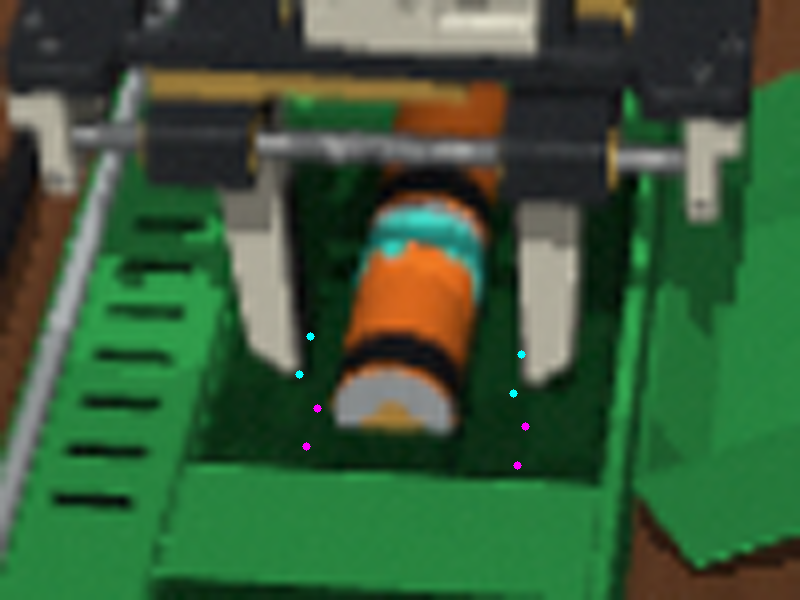

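The real tips match the reported TCP plus 28 mm, the blue marks at (299,374) and (514,393), and they straddle the cell at mid-length. I go 4 mm lower and close.

Emit:
play_rows(increments="0 0 2 0 -0.3;0 0 4 0 -0.3;0 0 4 0 0.6;0 0 4 0 0.6;0 0 4 0 0.6;0 0 4 0 0.6;0 0 4 0 0.6;0 0 4 0 0.6", force=30)

```text
t: 8.0
tool_pos: [0.5484, 0.2832, 0.0205]
orientation: [2.161, 2.28, 0.0]
force: [0.9, 1.1, 0.8]
opening: 0.0327
gripper_force: 30.0
```

Emit:
play_rows(increments="0 0 -5 0 0.6;0 0 -12 0 0.6;0 0 -25 0 0.6;0 0 -45 0 0.6;0 0 -65 0 0.6;0 0 -80 0 0.6;0 0 -86.5 0 0.6;0 0 -86.5 0 0.6;0 0 -86.5 0 0.6")

```text
t: 8.9
tool_pos: [0.5478, 0.2829, 0.1061]
orientation: [-2.161, -2.28, 0.001]
force: [0.7, 0.2, -1.6]
opening: 0.0323
gripper_force: 30.0
```

```bash
python3 chk.py "[.548,.283,.15]" lift; python3 - <<'E'
from h import *
for n in("top","side"):print([(np.round(d["centre"],3),round(d["conf"],2)) for d in robot.landmark_of(n,"good")[:3]])
E
```

```text
leaky [[(array([0.546, 0.281, 0.15 ]), 0.43)], [(array([0.546, 0.284, 0.151]), 0.82), (array([0.555, 0.25 , 0.15 ]), 0.39)]]
stained_end [[(array([0.547, 0.251, 0.153]), 0.58)], [(array([0.553, 0.249, 0.15 ]), 0.61)]]
nub_end [[], [(array([0.547, 0.313, 0.15 ]), 0.57)]]
{'t': np.float64(9.3), 'tool_pos': array([0.548 , 0.283 , 0.1064]), 'orientation': array([-2.1613e+00, -2.2796e+00,  1.0000e-03]), 'force': array([-0.3579, -0.1346, -0.9532]), 'opening': np.float64(0.0322), 'gripper_force': np.float64(29.9977)}
[(array([0.548, 0.21 , 0.062]), 0.53)]
[(array([0.555, 0.216, 0.066]), 0.45)]
```

View pics/lift.png

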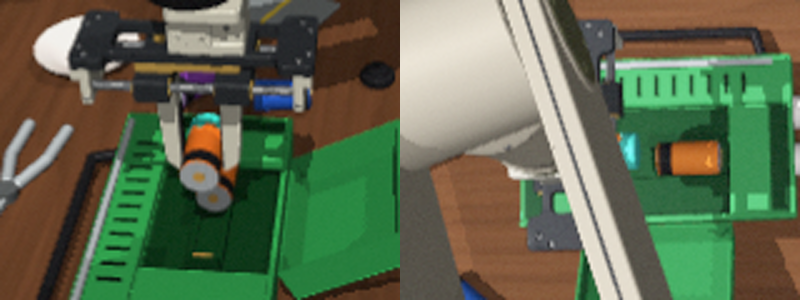

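The leaking cell is held level in the gripper and the sound cell is still in its bay. Carrying it to the stand.

Emit:
play_rows(increments="-8 -1 0 0 0.6;-25 -3 0 -3 0.6;-52 -6 0 -7 0.6;-85 -10 0 -11 0.6;-120 -14 0 -16 0.6;-156 -19 0 -21 0.6;-192 -23 0 -26 0.6;-228 -27 0 -31 0.6;-264 -32 0 -36 0.6;-300 -36 0 -41 0.6;-335 -40 0 -46 0.6;-367 -44 0 -51 0.6;-395 -47 0 -55 0.6;-417 -50 0 -58 0.6;-431 -52 0 -60 0.6;-437 -53 0 -60.5 0.6;-439 -53 0 -60.5 0.6;-439 -53 0 -60.5 0.6;-439 -53 0 -60.5 0.6;-439 -53 0 -60.5 0.6")

```text
t: 11.4
tool_pos: [0.5188, -0.1573, 0.1068]
orientation: [-0.718, -3.059, -0.0]
force: [-0.1, -0.2, -1.2]
opening: 0.0321
gripper_force: 30.0
```

```bash
python3 chk.py "[.519,-.159,.15]" view1; python3 - <<'E'
from h import *
for n in("top","side"):
    robot.read_camera(n)
    for q in("view","lens","stand","stained_end","nub_end"):
        print(n,q,[(np.round(d["centre"],3),round(d["conf"],2)) for d in robot.landmark_of(n,q) if d["centre"][1]<-.08])
E
```

```text
leaky [[(array([ 0.518, -0.159,  0.149]), 0.56)], [(array([ 0.519, -0.158,  0.152]), 0.6)]]
stained_end [[], [(array([ 0.551, -0.173,  0.149]), 0.51)]]
nub_end [[(array([ 0.49 , -0.14 ,  0.146]), 0.57)], [(array([ 0.495, -0.144,  0.15 ]), 0.56)]]
{'t': np.float64(11.8), 'tool_pos': array([ 0.5187, -0.158 ,  0.1068]), 'orientation': array([-0.7185, -3.0583, -0.    ]), 'force': array([-0.2836, -1.2746, -1.3343]), 'opening': np.float64(0.0323), 'gripper_force': np.float64(29.9977)}
top view [(array([ 0.549, -0.169,  0.15 ]), 0.84)]
top lens [(array([ 0.617, -0.205,  0.156]), 0.61)]
top stand [(array([ 0.548, -0.172, -0.002]), 0.66), (array([ 0.616, -0.207,  0.156]), 0.25)]
top stained_end [(array([ 0.331, -0.221,  0.002]), 0.52)]
top nub_end [(array([ 0.491, -0.141,  0.15 ]), 0.4), (array([ 0.548, -0.169,  0.153]), 0.35)]
side view []
side lens [(array([ 0.613, -0.203,  0.146]), 0.77)]
side stand [(array([ 0.546, -0.171, -0.001]), 0.81)]
side stained_end [(array([ 0.55 , -0.175,  0.148]), 0.51), (array([ 0.334, -0.221, -0.002]), 0.15)]
side nub_end [(array([ 0.494, -0.147,  0.152]), 0.69)]
```

View pics/view1.png

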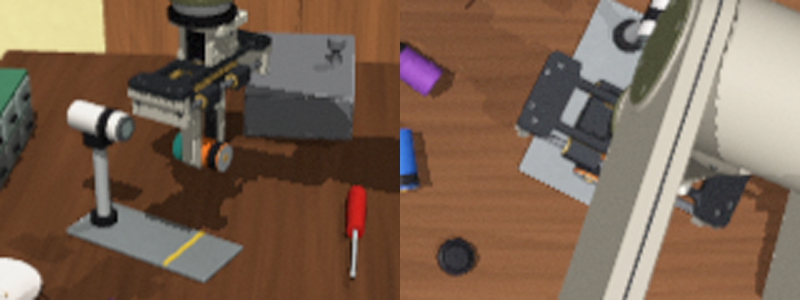

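The cell hangs level in front of the lens. Its turquoise end faces the lens, at about (183,148) in the left crop. Averaged estimates put the crusted end at (0.546, -0.172, 0.150), against a view point of (0.546, -0.172, 0.150). Handing in.

```bash
python3 -c "
from h import *
s=robot.read_state();print(s['tool_pos'],abs(s['dq']).max() if hasattr(s['dq'],'max') else s['dq'],s['gripper_force']);print(robot.close_job())"
```

```text
[ 0.51870275 -0.15810326  0.10685459] 0.0021066047838184747 29.99768614768982
the job is handed in; nothing more can be done
None
```

I took the leaking cell out and handed the job in with the gripper still holding it, level and at rest, crusted end towards the lens and within about 2–4 mm of the view point by the camera estimates; the sound cell stayed in its bay.

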